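# Ready the desk recorder for a reading session

### The arm

A 7-joint arm with a two-finger parallel gripper is mounted at the origin on the work surface. World frame = base frame: x ahead of the robot, y to its left, z up, the work surface at z = 0. Lengths are in mm, angles in rad, forces in N, time in s.
With the tool pointing down it reaches from about 400 to 900 mm from the base axis. Payload 5.5 kg.
Tool frame: the origin (TCP) lies at the very end of the fingers, on their centre line; the grasp point (between the pads) lies bot.grip_depth behind it (bot.grip_depth is the distance from the TCP to the grasp point, in mm); x points along the fingers, y is the direction in which the jaws open and shut, and the axes are right-handed (so a half turn about x gives the same grasp; the last joint's range is limited). The gripper opens to 92 mm and grips with 3 to 60 N. Pads are 19 mm wide; open, the fingers measure 130 mm over their backs; the gripper's body (75 mm by 190 mm) begins 47 mm behind the grasp point.
Start: joints at [1.555, 0.501, -0.427, 1.55, 0.221, 1.138, -0.21], TCP at [178.915, -624.891, 226.729] pointing down, gripper open.
Joint ranges: [-2.88, 2.88], [-0.31, 2.03], [-1.54, 1.56], [0.2, 2.42], [-1.41, 4.55], [0.19, 2.02], [-2.57, 2.57]. Speed limits (rad/s): [2.57, 2.57, 3.14, 3.14, 3.14, 3.14, 3.14].

### API

Orientations are given as a rotation vector (axis times angle).
In Python, from bench import bot gives the robot as it stands.
- The arm moves only by the tool apply_moves, never from a script. Its argument "series" is a list of rows, each a list of 7 numbers: the turn, a rotation vector about the tool's x, y, z in degrees, then the shift along the tool's x, y, z in m, then the opening, from 0 (shut) to 1 (fully open). In form: [[wx, wy, wz, dx, dy, dz, hand], ...]. A call has 1 to 12 rows; each row is the pose to reach, as a shift and turn from the pose commanded when the call began, along the tool's axes at that moment; what a row does not reach only later rows make up. A row lasts 1/10 s, in which the tool goes at most 50 mm and 8.59 degrees, less where a joint would pass 70% of its speed; a pose out of reach is approached as far as the arm can. A call with a gripper value outside its range is refused whole. The fingers move at their own pace and stop on an object; the grip force is fixed at half the most. Time passes only in rows, so rows that repeat a pose let the fingers close. It gives the time, the measured TCP pose, the force and the opening at its end, in the units of the state.
- bot.get_obs(): the state, without advancing time (a new reading comes with each control period).
- bot.capture(name): name is "scene" or "top"; returns a dict with "image" (400x640x3 uint8, red, green, blue), "camera_matrix" (3x3 intrinsics, pixels), "pose" (4x4, takes a point from camera to world coordinates). Camera axes: x right, y down, z forward; pixel columns grow to the right and rows downward; lengths in mm; the calibration is good to about 2 mm. A picture is of the moment at which its call begins. There is no depth.
- bot.finish_job(): hands the job in, once; it reports no verdict.
The state is a dict: "t": time; "joints": joint angles; "joint_velocities": joint speeds; "joint_torque": joint torques, N m; "ee_pos": TCP position; "orientation": TCP orientation; "force": force on the tool from outside, world axes, zero at the start; "ft_torque": the same for the moment, N m; "width": finger opening in mm.
Only numpy, scipy, OpenCV 4.12 (cv2) and the standard library are available. Lean on these libraries where they do the work, as an engineer would, in place of code of your own. Each camera call takes 0.05 s, during which the arm holds its last target.

### The job

The battery sled in the top of the desk recorder is in back to front: lift it out by its yellow handle, turn it half a turn and seat it fully back down in its bay, with its red end beside the red mark on the recorder. Then lay the orange cartridge flat at the recorder's feed slot, either end first, and push it fully home, and let go. Leave the grey cartridge, the mug and the microphone where they stand.

Things in the scene. Friction and masses are not known exactly. Their poses are not given: they have to be found in the camera images.
- recorder: fixed desk recorder, grey box 190 (its x) x 170 (its y) x 75 mm high; origin at the centre of its underside on the table, z up. Its face at x = -95 mm has the feed slot, leading in along +x; the battery bay is in its top. A meter window and keys (under 4 mm high) lie on the top near the slot face; three dial caps 8 mm high stand at x = 81 mm
- bay (a point): centre of the battery bay's floor, in recorder frame (25, 0, 45) mm, 30 mm below the recorder's top; axes as the recorder's. The bay is a straight pocket 67 mm (x) by 123 mm (y), its upper 14 mm flared outward by 6 mm on every side. It takes the sled either way round, 1.5 mm free on each side
- red_mark (a point): centre of the red painted strip, 60 x 13 mm, on the recorder's top beyond the bay's +y end, in recorder frame (25, 76.5, 76) mm
- slot (a point): middle of the lower edge of the feed slot's mouth, in recorder frame (-95, 0, 22) mm; axes as the recorder's. The slot is 60 mm wide (y), 18 mm high, its floor 22 mm above the table; over its first 10 mm it is flared to a mouth 72 mm wide, 25 mm high. It slides with plain friction; a stop 96 mm behind the face leaves 4 mm of a cartridge standing out when fully home
- sled: battery sled, black block with blue cells, a red end and a black end, 64 (its x) x 120 (its y) x 33 mm (its lowest 3 mm 1 mm smaller all round), about 0.3 kg; origin at the centre of its underside, z up, +y towards its red end. Seated, its underside is on the bay floor and its top 3 mm above the recorder's top. It starts seated, red end away from the red mark
- sled_grip (a point): centre of the sled's yellow handle bar, 52 mm above the sled's underside; axes as the sled's. The bar is 14 mm thick (x), 60 mm long (y), and stands on the middle of the sled's top from 33 to 66 mm above the underside
- sled_red_end (a point): middle of the top of the sled's red end, in sled frame (0, 49, 33) mm
- cartridge: orange flat data cartridge, 100 (its x) x 56 (its y) x 14 mm, about 0.11 kg, with a pale label; starts lying flat on the table; origin at the centre of its underside, x along its length. Either end may go in first
- cartridge_mid (a point): centre of the orange cartridge, 7 mm above its underside; fully home it lies in recorder frame at (-49, 0, 29) mm
- grey_cartridge: grey cartridge of the same size and shape as the orange one, lying flat on the table; not to be used
- mug: blue mug, 80 mm across, 92 mm high, standing on the table; origin at the centre of its underside
- microphone: desk microphone on a round black foot 124 mm across, about 250 mm high, its head leaning out about 180 mm towards its own -x; origin at the centre of the foot's underside
- tongue (a point): point on top of the aluminium feed tongue, in recorder frame (-125, 0, 22) mm; the tongue is 34 mm wide, solid down to the table, level with the slot's floor, and reaches 61 mm out of the face towards -x
Not all that is in view belongs to the job. Of the things that look like the cartridge, the smallest one is meant.

How it is judged:
By the outcome, as a careful person would: the job done as asked, in the order asked, and still so for the second after the job is handed in, with the robot touching nothing.
It also fails if it takes over 72 s, if anything falls off the work surface, if the arm or the gripper's body presses on something with over 40 N, if the wrist force passes 120 N, or if a joint passes its speed limit or range.

## Working session

There is one attempt and no reset: what is moved stays moved. The work goes in short steps, Python scripts to look and compute and a tool call to move; the robot and the scene stay as the last step left them, time stands still between calls to the robot, and variables do not carry over. Pictures are saved under pics/ and viewed, and the job is handed in when it is done.

Besides the shell and the picture viewer there is one more tool, called after "Emit:" by a JSON object that holds its "name" and its "arguments". apply_moves: Moves the arm, as the interface text tells. Its arguments: {"type":"object","properties":{"series":{"type":"array","items":{"type":"array","items":{"type":"number"}}}},"required":["series"]}

```bash
ls; mkdir -p pics; python3 - <<'E'
from bench import bot
import cv2,numpy as np,pickle
for n in("scene","top"):
    c=bot.capture(n); cv2.imwrite(f"pics/{n}0.png",c["image"][:,:,::-1]); pickle.dump(c,open(f"{n}0.pkl","wb"))
    print(n,c["camera_matrix"].tolist(),np.round(c["pose"],3).tolist())
print(bot.get_obs(),bot.grip_depth)
E
```

```text
pics
scene [[456.4080442443916, 0.0, 316.27607577679333], [0.0, 456.4080442443916, 207.84635225008654], [0.0, 0.0, 1.0]] [[-0.179, 0.728, -0.662, 1268.928], [0.984, 0.121, -0.132, 175.542], [-0.016, -0.675, -0.738, 886.267], [0.0, 0.0, 0.0, 1.0]]
top [[447.68708185118226, 0.0, 317.4061154006469], [0.0, 447.68708185118226, 198.0586190673805], [0.0, 0.0, 1.0]] [[-0.005, -0.996, 0.089, 470.702], [-1.0, 0.002, -0.031, 44.323], [0.031, -0.089, -0.996, 1149.526], [0.0, 0.0, 0.0, 1.0]]
{'t': 0.1, 'joints': array([ 1.55519593,  0.50176875, -0.42682798,  1.55136143,  0.22081293,
        1.13835131, -0.21030957]), 'joint_velocities': array([-0.00127658, -0.00069188, -0.00070791, -0.00367479, -0.00092182,
        0.00084497,  0.00049285]), 'joint_torque': array([-1.07721391e-02, -5.67870677e+01, -5.83871126e+00, -2.79914206e+01,
       -6.91461749e-02,  2.41468294e-02,  9.41278245e-05]), 'ee_pos': array([ 178.66788795, -624.27469182,  225.7680736 ]), 'orientation': array([ 2.07261966,  0.29281037, -2.07304672]), 'force': array([-0.74037224,  0.26760292,  0.71049231]), 'ft_torque': array([ 0.0062538 , -0.08009712, -0.04774671]), 'width': 91.39895050892282} 18.8
```

View pics/scene0.png

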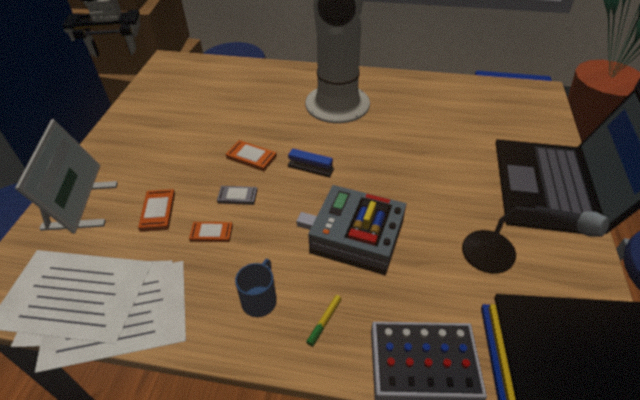

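View pics/top0.png

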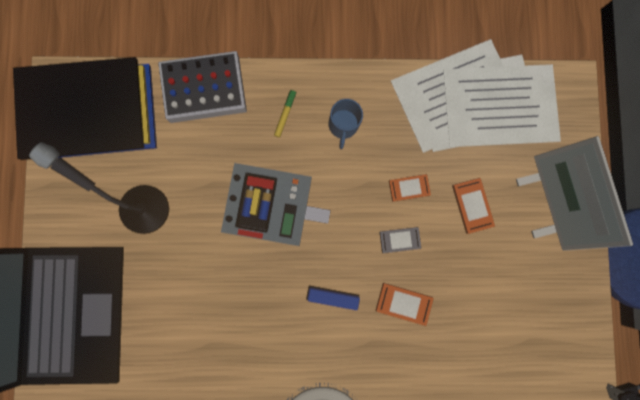

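Top view: the recorder is at (267,205) with its tongue to the right at (317,214). The red mark is at (251,235) and the sled's red end at (260,180). The smallest orange cartridge is at (410,187), the grey one at (400,240), the mug at (345,118) and the mic foot at (144,209). I'll measure these next.

```bash
cat > h.py <<'E'
import numpy as np,cv2,pickle
def ray(c,uv,z):
    K=c["camera_matrix"];T=c["pose"];uv=np.atleast_2d(np.asarray(uv,float))
    d=np.c_[(uv[:,0]-K[0,2])/K[0,0],(uv[:,1]-K[1,2])/K[1,1],np.ones(len(uv))]@T[:3,:3].T
    o=T[:3,3]; return o+d*((z-o[2])/d[:,2])[:,None]
def proj(c,P):
    K=c["camera_matrix"];T=c["pose"];P=np.atleast_2d(P)
    q=(P-T[:3,3])@T[:3,:3]; q=q@K.T; return q[:,:2]/q[:,2:]
def blobs(c,lo,hi,amin=20):
    h=cv2.cvtColor(c["image"],cv2.COLOR_RGB2HSV)
    m=cv2.inRange(h,np.array(lo),np.array(hi))
    n,l,s,ce=cv2.connectedComponentsWithStats(m)
    return m,[(ce[i],s[i],(l==i)) for i in range(1,n) if s[i][4]>=amin]
E
python3 - <<'E'
from h import *
for n,roi in(("top",(200,100,460,340)),("scene",(120,120,420,280))):
    c=pickle.load(open(n+"0.pkl","rb"))
    im=c["image"][:,:,::-1]; x0,y0,x1,y1=roi
    s=3 if n=="top" else 2.6
    crop=im[150:255,210:340] if n=="top" else im[175:280,290:420]
    cv2.imwrite(f"pics/{n}_z.png",cv2.resize(crop,None,fx=5.5,fy=5.5,interpolation=cv2.INTER_CUBIC))
    for nm,lo,hi in(("red",(0,150,50),(5,255,255)),("orange",(6,150,60),(16,255,255)),("yellow",(20,130,100),(35,255,255))):
        m,b=blobs(c,lo,hi,12)
        for ce,st,l in b:
            cn=np.argwhere(l)[:,::-1].astype(np.float32)
            print(n,nm,np.round(ce,1),st[4],cv2.minAreaRect(cn), np.round(ray(c,ce,14 if nm=="orange" else 76 if nm=='red' else 111)[0],1))
E
```

```text
top red [227.   73.2] 25 ((227.0, 73.5), (5.0, 4.0), 90.0) [874.5 231.2  76. ]
top red [213.1  74.9] 24 ((213.0, 75.0), (4.0, 4.0), 90.0) [870.  265.1  76. ]
top red [199.1  76.8] 27 ((199.0, 77.0), (6.0, 4.0), 90.0) [865.  299.1  76. ]
top red [185.   78.7] 26 ((185.0, 78.5), (5.0, 4.0), 90.0) [860.1 333.1  76. ]
top red [171.   80.7] 28 ((171.25001525878906, 80.75000762939453), (5.656853675842285, 4.949747085571289), 45.0) [854.8 366.8  76. ]
top red [259.7 182. ] 249 ((259.8108215332031, 182.1351318359375), (27.290233612060547, 9.535140991210938), 9.462321281433105) [605.6 149.5  76. ]
top red [249.9 233.5] 91 ((249.91200256347656, 233.48399353027344), (22.718454360961914, 3.8460373878479004), 10.30484676361084) [482.2 172.   76. ]
top orange [408.6 188. ] 369 ((409.4054260253906, 187.4324188232422), (20.714269638061523, 38.14056396484375), 80.53767395019531) [ 597.4 -225.7   14. ]
top orange [473.  206.4] 707 ((473.61322021484375, 205.39620971679688), (50.273963928222656, 28.433635711669922), 74.05460357666016) [ 549.5 -391.2   14. ]
top orange [294.7 181. ] 13 ((295.0, 181.0), (
[... 2513 characters left out ...]
47.9  14. ]
scene orange [ 18.8 383.5] 1384 ((27.499996185302734, 375.9999694824219), (54.99999237060547, 45.99999237060547), -0.0) [1034.5 -466.9   14. ]
scene orange [159.6 385.4] 4985 ((188.0, 380.0), (250.0, 38.0), -0.0) [ 990.5 -195.4   14. ]
scene yellow [369.5 210.2] 121 ((369.47161865234375, 210.3737335205078), (6.174439430236816, 20.031030654907227), 21.037511825561523) [560.6 157.8 111. ]
scene yellow [329.2 309.7] 240 ((329.2871398925781, 310.6286926269531), (8.18789291381836, 36.80101776123047), 32.2756462097168) [828.7 108.  111. ]
scene yellow [502.  352.3] 572 ((501.94830322265625, 351.61181640625), (97.67570495605469, 6.092315196990967), 78.54124450683594) [860.7 423.5 111. ]
```

```bash
python3 - <<'E'
from h import *
c=pickle.load(open("top0.pkl","rb"));h=cv2.cvtColor(c["image"],cv2.COLOR_RGB2HSV)
for p in [(230,190),(310,200),(300,240),(317,214),(410,187),(400,178),(251,235),(262,182),(330,60),(350,260),(390,187)]: print(p,h[p[1],p[0]])
E
```

```text
(230, 190) [75  5 99]
(310, 200) [ 16 105 150]
(300, 240) [ 16  63 121]
(317, 214) [162   9 147]
(410, 187) [ 23  19 172]
(400, 178) [ 12 135 151]
(251, 235) [  2 165 131]
(262, 182) [  2 178 133]
(330, 60) [ 16 106 152]
(350, 260) [ 16 106 152]
(390, 187) [ 11 149 115]
```

View pics/top_z.png

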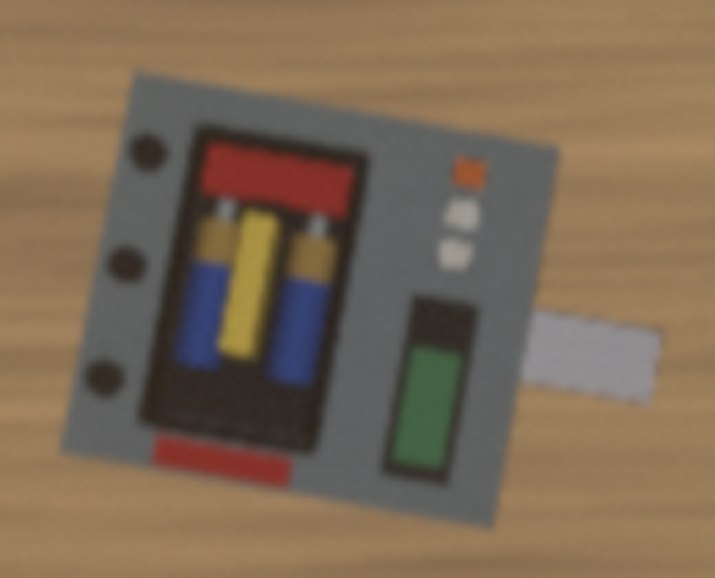

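View pics/scene_z.png

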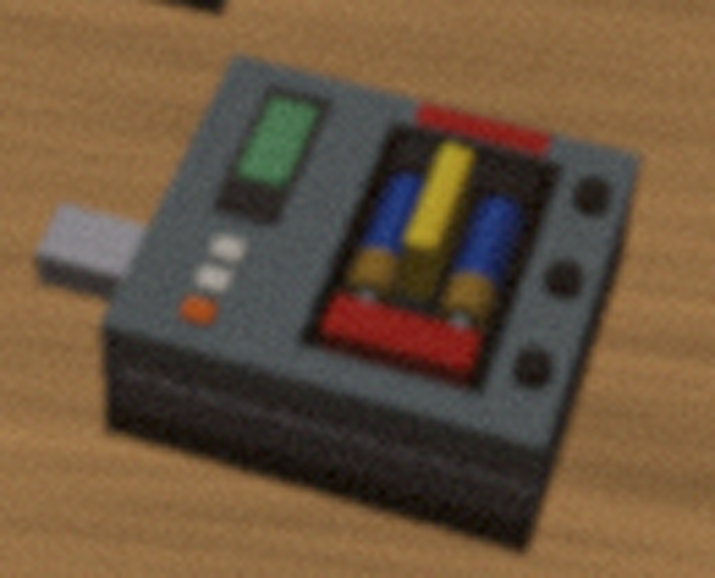

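```bash
cat > meas.py <<'E'
from h import *
def quad(mask):
    cs,_=cv2.findContours(mask,cv2.RETR_EXTERNAL,cv2.CHAIN_APPROX_NONE)
    k=cv2.convexHull(max(cs,key=cv2.contourArea))
    # approx to 4, then refine each side by line fit to contour points
    for e in np.linspace(1,15,60):
        a=cv2.approxPolyDP(k,e,True)
        if len(a)<=4: break
    return a[:,0].astype(float), max(cs,key=cv2.contourArea)[:,0].astype(float)
def refine(a,pts):
    L=[]
    n=len(a)
    for i in range(n):
        p,q=a[i],a[(i+1)%n]; d=(q-p)/np.linalg.norm(q-p); t=(pts-p)@d; s=np.abs((pts-p)@[-d[1],d[0]])
        sel=pts[(s<2)&(t>.12*np.linalg.norm(q-p))&(t<.88*np.linalg.norm(q-p))]
        vx,vy,x,y=cv2.fitLine(sel.astype(np.float32),cv2.DIST_HUBER,0,.01,.01).ravel(); L.append((np.array([x,y]),np.array([vx,vy])))
    out=[]
    for i in range(n):
        (p,d),(q,e)=L[i-1],L[i]; t=np.linalg.solve(np.c_[d,-e],q-p); out.append(p+t[0]*d)
    return np.array(out)
E
python3 - <<'E'
from meas import *
U=4
for n,roi in(("top",(210,150,340,255)),("scene",(290,175,420,280))):
    c=pickle.load(open(n+"0.pkl","rb")); x0,y0,x1,y1=roi
    im=cv2.resize(c["image"][y0:y1,x0:x1],None,fx=U,fy=U,interpolation=cv2.INTER_CUBIC)
    h=cv2.cvtColor(im,cv2.COLOR_RGB2HSV); R=im[...,0].astype(int);B=im[...,2].astype(int)
    m=((B-R>-12)&(h[...,2]>68)&(h[...,2]<125)).astype(np.uint8)
    m=cv2.morphologyEx(m,cv2.MORPH_OPEN,np.ones((7,7)))
    nn,l,s,ce=cv2.connectedComponentsWithStats(m); i=1+np.argmax(s[1:,4]); m=(l==i).astype(np.uint8)
    cv2.imwrite(f"pics/{n}_m.png",m*255)
    a,p=quad(m); a=refine(a,p); uv=(a+.5)/U-.5+[x0,y0]
    P=ray(c,uv,75); print(n,np.round(P[:,:2],1).tolist(),"ctr",P.mean(0), "sides",np.linalg.norm(P-np.roll(P,-1,0),axis=1))
    e=np.roll(P,-1,0)-P; print(np.degrees(np.arctan2(e[:,1],e[:,0])))
E
```

```text
top [[650.5, 210.8], [617.6, 27.1], [455.0, 56.7], [488.4, 239.9]] ctr [552.89250371 133.60572717  75.        ] sides [186.59892754 165.30116331 186.22505951 164.64618339]
[-100.14642986  169.69779632   79.65223514  -10.17231948]
scene [[458.0, 56.6], [491.7, 239.9], [654.0, 211.2], [621.4, 27.2]] ctr [556.25713049 133.76022968  75.        ] sides [186.3861749  164.81054364 186.85917979 166.01656199]
[  79.59550692  -10.02862625 -100.03395316  169.80674581]
```

```bash
python3 - <<'E'
from meas import *
from scipy.spatial.transform import Rotation as Ro
print(np.round(Ro.from_rotvec([2.0726,.2928,-2.073]).as_matrix(),3))
# orange cartridge by orange+label mask
U=4
for n in("top","scene"):
    c=pickle.load(open(n+"0.pkl","rb"))
    for nm,roi in {"top":dict(o=(380,165,440,210),g=(370,220,430,260)),"scene":dict(o=(180,212,245,250),g=(210,178,265,212))}[n].items():
        x0,y0,x1,y1=roi
        im=cv2.resize(c["image"][y0:y1,x0:x1],None,fx=U,fy=U,interpolation=cv2.INTER_CUBIC)
        cv2.imwrite(f"pics/{n}_{nm}.png",cv2.resize(im[:,:,::-1],None,fx=3,fy=3,interpolation=cv2.INTER_CUBIC))
        h=cv2.cvtColor(im,cv2.COLOR_RGB2HSV)
        # wood: H~16,S~105
        m=((h[...,1]<60)|((h[...,0]<14)&(h[...,1]>125))|(h[...,2]<70)).astype(np.uint8)
        m=cv2.morphologyEx(m,cv2.MORPH_OPEN,np.ones((5,5)))
        m=cv2.morphologyEx(m,cv2.MORPH_CLOSE,np.ones((9,9)))
        cv2.imwrite(f"pics/{n}_{nm}m.png",m*255)
        a,p=quad(m); a=refine(a,p); uv=(a+.5)/U-.5+[x0,y0]
        P=ray(c,uv,14); e=np.roll(P,-1,0)-P
        print(n,nm,P[:,:2].round(1).tolist(),P.mean(0)[:2].round(1),np.linalg.norm(e,axis=1).round(1),np.degrees(np.arctan2(e[:,1],e[:,0])).round(1))
E
python3 - <<'E'
import cv2,numpy as np
a=[cv2.imread(f"pics/{n}.png") for n in("top_o","scene_o")]
a=[cv2.resize(x,(390,300)) for x in a]
cv2.imwrite("pics/both_o.png",np.hstack(a))
E
```

```text
[[-0.     0.275 -0.961]
 [ 0.002 -0.961 -0.275]
 [-1.    -0.002 -0.   ]]
top o [[634.4, -273.7], [578.6, -282.3], [563.1, -181.7], [619.5, -175.3]] [ 598.9 -228.3] [ 56.4 101.8  56.7  99.6] [-171.3   98.8    6.5  -81.4]
top g [[496.6, -247.2], [444.3, -252.1], [433.4, -154.7], [486.7, -149.4]] [ 465.3 -200.8] [52.5 98.  53.5 98.3] [-174.7   96.4    5.7  -84.2]
scene o [[565.7, -180.4], [628.8, -172.0], [645.7, -272.5], [582.7, -281.9]] [ 605.7 -226.7] [ 63.6 101.9  63.7 102.9] [   7.6  -80.4 -171.5   99.5]
scene g [[449.4, -246.8], [434.1, -154.3], [499.0, -148.1], [513.3, -269.5]] [ 473.9 -204.7] [ 93.7  65.2 122.2  67.9] [ 99.4   5.4 -83.3 160.4]
```

View pics/both_o.png

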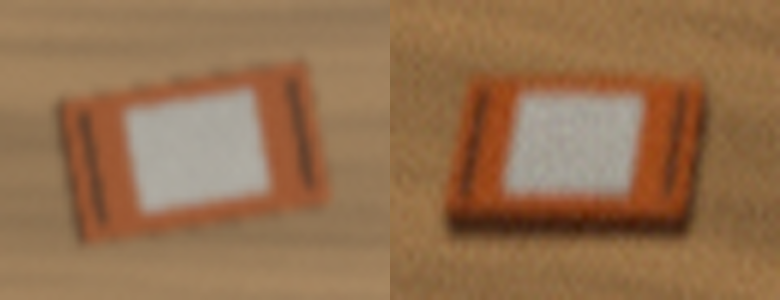

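```bash
cat >> h.py <<'E'
from scipy.spatial.transform import Rotation as Ro
def state():
    from bench import bot
    o=bot.get_obs();return o,Ro.from_rotvec(o["orientation"]).as_matrix(),np.array(o["ee_pos"])
def rel(p,yaw_y,full=True):
    """p world TCP target, yaw_y: direction angle of tool y in degrees, tool pointing down"""
    o,R,e=state()
    a=np.radians(yaw_y); x=np.array([0,0,-1.]); y=np.array([np.cos(a),np.sin(a),0]); z=np.cross(x,y)
    T=np.c_[x,y,z]; w=np.degrees(Ro.from_matrix(R.T@T).as_rotvec()); d=R.T@(np.array(p)-e)/1000
    print("turn",w.round(2),"shift",d.round(4),"| t",o["t"],"tcp",e.round(1),"yaw",np.degrees(np.arctan2(R[1,1],R[0,1])).round(1),"j",np.round(o["joints"],2),"F",np.round(o["force"],1),"w",round(o["width"],1))
E
python3 -c "
from h import *
rel((559,158,200),-100.2);rel((559,158,200),79.8)"
```

```text
turn [2.618e+01 2.000e-02 1.000e-01] shift [ 0.027  -0.6473 -0.581 ] | t 0.1 tcp [ 178.7 -624.3  225.8] yaw -74.0 j [ 1.56  0.5  -0.43  1.55  0.22  1.14 -0.21] F [-0.7  0.3  0.7] w 91.4
turn [-1.5382e+02 -1.4000e-01  3.0000e-02] shift [ 0.027  -0.6473 -0.581 ] | t 0.1 tcp [ 178.7 -624.3  225.8] yaw -74.0 j [ 1.56  0.5  -0.43  1.55  0.22  1.14 -0.21] F [-0.7  0.3  0.7] w 91.4
```

Emit:
{"name": "apply_moves", "arguments": {"series": [[26,0,0,0.02,-0.647,-0.581,0.42],[26,0,0,0.02,-0.647,-0.581,0.42],[26,0,0,0.02,-0.647,-0.581,0.42],[26,0,0,0.02,-0.647,-0.581,0.42],[26,0,0,0.02,-0.647,-0.581,0.42],[26,0,0,0.02,-0.647,-0.581,0.42],[26,0,0,0.02,-0.647,-0.581,0.42],[26,0,0,0.02,-0.647,-0.581,0.42],[26,0,0,0.02,-0.647,-0.581,0.42],[26,0,0,0.02,-0.647,-0.581,0.42],[26,0,0,0.02,-0.647,-0.581,0.42],[26,0,0,0.02,-0.647,-0.581,0.42]]}}

```text
t: 1.3
ee_pos: [441.6, -83.8, 213.0]
orientation: [-2.13, 0.188, 2.13]
force: [1.6, -2.5, -0.2]
width: 38.5
```

```bash
python3 -c "
from h import *
rel((559,158,200),-100.2)"
```

```text
turn [ 0.15 -0.02 -0.04] shift [ 0.0128 -0.2586 -0.0733] | t 1.3 tcp [441.6 -83.8 213. ] yaw -100.1 j [ 0.8   0.18 -0.74  2.04  0.15  0.97 -1.76] F [ 1.6 -2.5 -0.2] w 38.5
```

Emit:
{"name": "apply_moves", "arguments": {"series": [[0,0,0,0.012,-0.24,-0.072,0.42],[0,0,0,0.012,-0.24,-0.072,0.42],[0,0,0,0.012,-0.24,-0.072,0.42],[0,0,0,0.012,-0.24,-0.072,0.42],[0,0,0,0.012,-0.24,-0.072,0.42],[0,0,0,0.012,-0.24,-0.072,0.42],[0,0,0,0.012,-0.24,-0.072,0.42],[0,0,0,0.012,-0.24,-0.072,0.42],[0,0,0,0.012,-0.24,-0.072,0.42],[0,0,0,0.012,-0.24,-0.072,0.42]]}}

```text
t: 2.3
ee_pos: [554.1, 136.3, 201.1]
orientation: [-2.129, 0.191, 2.129]
force: [0.2, 0.5, 0.7]
width: 38.8
```

```bash
python3 -c "
from h import *
rel((559,158,83),-100.2)"
```

```text
turn [ 0.02 -0.03 -0.06] shift [ 0.1181 -0.0223 -0.001 ] | t 2.3 tcp [554.1 136.3 201.1] yaw -100.2 j [ 0.3   0.46 -0.76  1.77  0.36  1.06 -2.34] F [0.2 0.5 0.7] w 38.8
```

Emit:
{"name": "apply_moves", "arguments": {"series": [[0,0,0,0.05,-0.0223,-0.001,0.42],[0,0,0,0.05,-0.0223,-0.001,0.42],[0,0,0,0.05,-0.0223,-0.001,0.42],[0,0,0,0.05,-0.0223,-0.001,0.42],[0,0,0,0.05,-0.0223,-0.001,0.42],[0,0,0,0.05,-0.0223,-0.001,0.42]]}}

```text
t: 2.9
ee_pos: [559.9, 159.6, 152.4]
orientation: [-2.132, 0.188, 2.127]
force: [-0.7, -0.4, 0.0]
width: 38.3
```

```bash
python3 - <<'E'
from h import *
from bench import bot
rel((559,158,83),-100.2)
v=[]
for n,(x0,y0,x1,y1) in(("top",(200,140,350,260)),("scene",(270,140,420,260))):
    c=bot.capture(n); pickle.dump(c,open(n+"1.pkl","wb"))
    v.append(cv2.resize(c["image"][y0:y1,x0:x1,::-1],(400,320),interpolation=cv2.INTER_CUBIC))
cv2.imwrite("pics/p1.png",np.hstack(v))
E
```

```text
turn [ 0.12 -0.14  0.02] shift [0.0694 0.0017 0.0007] | t 2.9 tcp [559.9 159.6 152.4] yaw -100.1 j [ 0.23  0.53 -0.73  1.79  0.42  0.98 -2.42] F [-0.7 -0.4  0. ] w 38.3
```

View pics/p1.png

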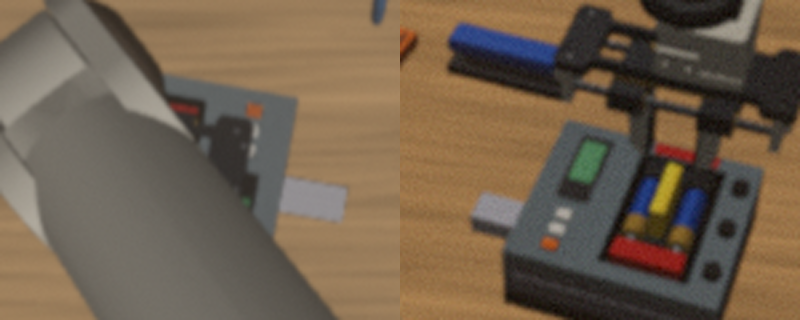

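The scene view shows the open fingers above the yellow bar, with the top view mostly blocked by the arm. I'll descend and grip.

Emit:
{"name": "apply_moves", "arguments": {"series": [[0,0,0,0.03,0.001,0.001,0.42],[0,0,0,0.05,0.001,0.001,0.42],[0,0,0,0.068,0.001,0.001,0.42],[0,0,0,0.068,0.001,0.001,0.42],[0,0,0,0.068,0.001,0.001,0.42],[0,0,0,0.068,0.001,0.001,0.42]]}}

```text
t: 3.6
ee_pos: [558.7, 159.7, 84.2]
orientation: [-2.132, 0.186, 2.128]
force: [0.2, 0.3, -0.3]
width: 38.7
```

```bash
python3 -c "
from h import *
rel((559,158,83),-100.2)"
```

```text
turn [ 0.18 -0.1   0.05] shift [ 0.0012  0.0016 -0.0006] | t 3.6 tcp [558.7 159.7  84.2] yaw -100.0 j [ 0.18  0.62 -0.67  1.83  0.5   0.86 -2.47] F [ 0.2  0.3 -0.3] w 38.7
```

Emit:
{"name": "apply_moves", "arguments": {"series": [[0,0,0,0,0,0,0.1],[0,0,0,0,0,0,0.05],[0,0,0,0,0,0,0.05],[0,0,0,0,0,0,0.05],[0,0,0,0,0,0,0.05]]}}

```text
t: 4.1
ee_pos: [558.0, 158.7, 83.3]
orientation: [-2.13, 0.188, 2.13]
force: [-0.9, -1.6, 3.5]
width: 13.8
```

```bash
python3 -c "
from h import *
rel((559,158,83),-100.2)"
```

```text
turn [ 0.15 -0.02 -0.04] shift [ 0.0003  0.0005 -0.0011] | t 4.1 tcp [558.  158.7  83.3] yaw -100.1 j [ 0.18  0.62 -0.67  1.83  0.5   0.86 -2.47] F [-0.9 -1.6  3.5] w 13.8
```

Emit:
{"name": "apply_moves", "arguments": {"series": [[0,0,0,-0.015,0,0,0.05],[0,0,0,-0.03,0,0,0.05],[0,0,0,-0.05,0,0,0.05],[0,0,0,-0.07,0,0,0.05],[0,0,0,-0.09,0,0,0.05],[0,0,0,-0.1,0,0,0.05],[0,0,0,-0.1,0,0,0.05],[0,0,0,-0.1,0,0,0.05]]}}

```text
t: 4.9
ee_pos: [557.4, 159.0, 182.7]
orientation: [-2.13, 0.187, 2.13]
force: [0.2, 0.3, -3.3]
width: 13.4
```

```bash
python3 - <<'E'
from h import *
from bench import bot
rel((558,158.7,183),79.9)
v=[]
for n,(x0,y0,x1,y1) in(("top",(200,140,350,260)),("scene",(270,140,420,260))):
    c=bot.capture(n)
    v.append(cv2.resize(c["image"][y0:y1,x0:x1,::-1],(400,320),interpolation=cv2.INTER_CUBIC))
cv2.imwrite("pics/p2.png",np.hstack(v))
E
```

```text
turn [-1.7993e+02  4.0000e-02  2.0000e-02] shift [-0.0003  0.0002 -0.0007] | t 4.9 tcp [557.4 159.  182.7] yaw -100.0 j [ 0.25  0.5  -0.75  1.77  0.39  1.03 -2.39] F [ 0.2  0.3 -3.3] w 13.4
```

View pics/p2.png

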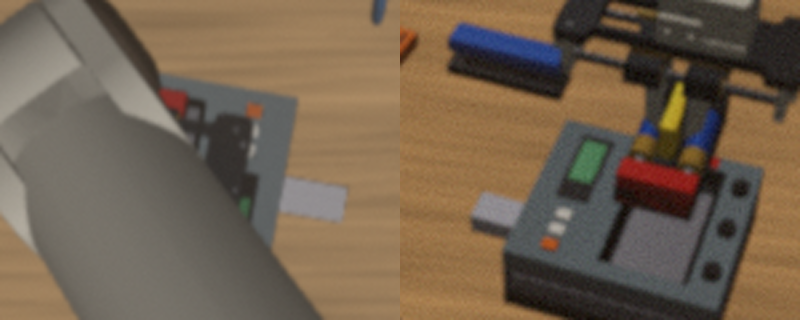

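The sled is lifted straight and the bay is empty. I'll turn it by −180° about tool x, which moves j7 away from its limit.

Emit:
{"name": "apply_moves", "arguments": {"series": [[-4,0,0,0,0,0,0.05],[-11,0,0,0,0,0,0.05],[-19,0,0,0,0,0,0.05],[-27,0,0,0,0,0,0.05],[-35,0,0,0,0,0,0.05],[-43,0,0,0,0,0,0.05],[-51,0,0,0,0,0,0.05],[-59,0,0,0,0,0,0.05],[-67,0,0,0,0,0,0.05],[-75,0,0,0,0,0,0.05],[-83,0,0,0,0,0,0.05],[-90,0,0,0,0,0,0.05]]}}

```text
t: 6.2
ee_pos: [557.2, 158.9, 181.8]
orientation: [1.332, 1.125, -1.335]
force: [1.1, 0.2, -2.1]
width: 13.9
```

```bash
python3 -c "
from h import *
rel((558,158.7,183),79.9)"
```

```text
turn [-8.961e+01 -6.000e-02  1.100e-01] shift [-0.0012  0.0009  0.0001] | t 6.2 tcp [557.2 158.9 181.8] yaw -9.7 j [ 0.46  0.65 -1.1   1.76  0.63  1.14 -1.01] F [ 1.1  0.2 -2.1] w 13.9
```

Emit:
{"name": "apply_moves", "arguments": {"series": [[-4,0,0,0,0,0,0.05],[-11,0,0,0,0,0,0.05],[-19,0,0,0,0,0,0.05],[-27,0,0,0,0,0,0.05],[-35,0,0,0,0,0,0.05],[-43,0,0,0,0,0,0.05],[-51,0,0,0,0,0,0.05],[-59,0,0,0,0,0,0.05],[-67,0,0,0,0,0,0.05],[-75,0,0,0,0,0,0.05],[-83,0,0,0,0,0,0.05],[-89.8,0,0,0,0,0,0.05]]}}

```text
t: 7.4
ee_pos: [557.3, 158.8, 181.7]
orientation: [0.136, 1.568, -0.136]
force: [-0.3, 0.1, -2.5]
width: 14.3
```

```bash
python3 - <<'E'
from h import *
from bench import bot
rel((558,158.7,183),79.9)
v=[]
for n,(x0,y0,x1,y1) in(("top",(200,140,350,260)),("scene",(270,140,420,260))):
    c=bot.capture(n);pickle.dump(c,open(n+"3.pkl","wb"))
    v.append(cv2.resize(c["image"][y0:y1,x0:x1,::-1],(400,320),interpolation=cv2.INTER_CUBIC))
cv2.imwrite("pics/p3.png",np.hstack(v))
E
```

```text
turn [ 0.17 -0.11  0.04] shift [-0.0013 -0.      0.0007] | t 7.4 tcp [557.3 158.8 181.7] yaw 80.1 j [ 0.58  0.88 -1.4   1.76  0.9   1.32  0.37] F [-0.3  0.1 -2.5] w 14.3
```

View pics/p3.png

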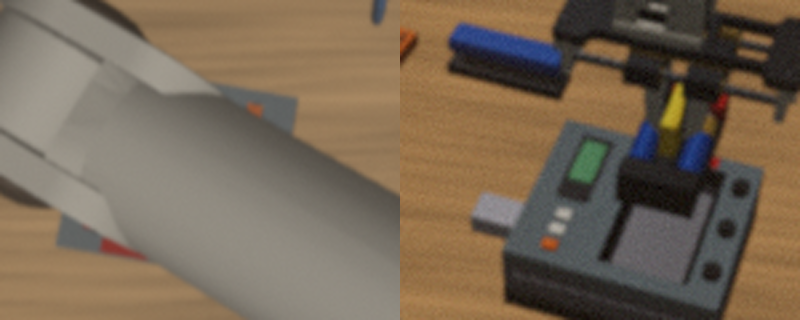

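Scene view: the red end now points away from the camera, toward the red mark. The near-face edges sit where they did before the turn, around (622,165) and (690,215) in the crop, so the grip was nearly centred. I'll lower to just above the rim.

Emit:
{"name": "apply_moves", "arguments": {"series": [[0.1,0,0,0.02,0,0.0007,0.05],[0.1,0,0,0.04,0,0.0007,0.05],[0.1,0,0,0.062,0,0.0007,0.05],[0.1,0,0,0.062,0,0.0007,0.05],[0.1,0,0,0.062,0,0.0007,0.05]]}}

```text
t: 8.0
ee_pos: [557.7, 159.1, 119.8]
orientation: [0.141, 1.568, -0.142]
force: [0.4, 0.6, -1.4]
width: 13.9
```

```bash
python3 - <<'E'
from h import *
from bench import bot
rel((558,158.7,83),79.9)
v=[]
for n,(x0,y0,x1,y1) in(("scene",(310,170,410,270)),):
    c=bot.capture(n);pickle.dump(c,open(n+"4.pkl","wb"))
    v.append(cv2.resize(c["image"][y0:y1,x0:x1,::-1],(600,600),interpolation=cv2.INTER_CUBIC))
cv2.imwrite("pics/p4.png",np.hstack(v))
E
```

```text
turn [-0.22 -0.11  0.03] shift [ 0.0368 -0.0003  0.0004] | t 8.0 tcp [557.7 159.1 119.8] yaw 79.7 j [ 0.55  0.94 -1.32  1.8   0.97  1.24  0.32] F [ 0.4  0.6 -1.4] w 13.9
```

View pics/p4.png

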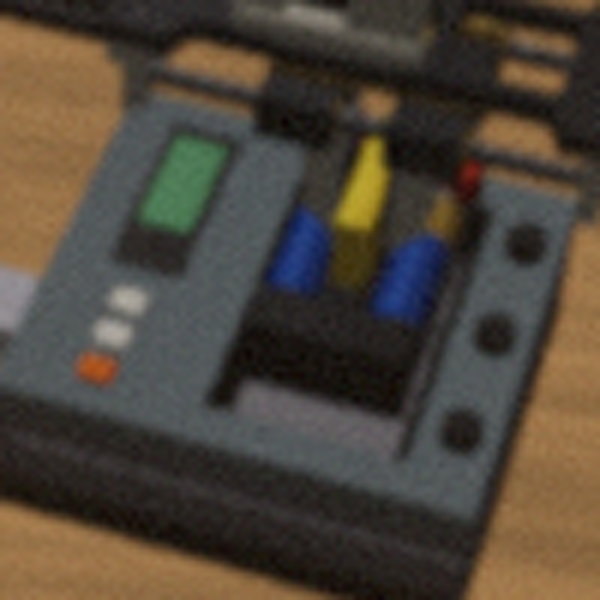

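The sled hovers over the bay and lines up with it. I'll lower it in small steps and watch the force.

Emit:
{"name": "apply_moves", "arguments": {"series": [[-0.1,0,0,0.006,0,0.0003,0.05],[-0.1,0,0,0.012,0,0.0003,0.05],[-0.1,0,0,0.016,0,0.0003,0.05],[-0.1,0,0,0.02,0,0.0003,0.05]]}}

```text
t: 8.45
ee_pos: [558.8, 159.0, 100.7]
orientation: [0.14, 1.566, -0.14]
force: [0.5, -0.0, -0.7]
width: 13.7
```

```bash
python3 -c "
from h import *
rel((558,158.7,83),79.9)"
```

```text
turn [-0.13  0.01  0.  ] shift [ 0.0177 -0.0004 -0.0008] | t 8.45 tcp [558.8 159.  100.7] yaw 79.8 j [ 0.54  0.96 -1.3   1.81  1.    1.21  0.31] F [ 0.5 -0.  -0.7] w 13.7
```

Emit:
{"name": "apply_moves", "arguments": {"series": [[0,0,0,0.002,0,0,0.05],[0,0,0,0.004,0,0,0.05],[0,0,0,0.006,0,0,0.05],[0,0,0,0.006,0,0,0.05]]}}

```text
t: 8.85
ee_pos: [560.2, 158.6, 95.4]
orientation: [0.141, 1.564, -0.141]
force: [5.4, -2.0, 0.2]
width: 13.8
```

```bash
python3 -c "
from h import *
rel((558,158.7,83),79.9)"
```

```text
turn [-0.19  0.15 -0.  ] shift [ 0.0124 -0.0003 -0.0023] | t 8.85 tcp [560.2 158.6  95.4] yaw 79.7 j [ 0.53  0.96 -1.29  1.81  1.01  1.21  0.31] F [ 5.4 -2.   0.2] w 13.8
```

The sled is in the pocket, and the walls push it toward +x with 5 N. I'll follow that by 2.5 mm and continue down.

Emit:
{"name": "apply_moves", "arguments": {"series": [[0,0,0,0,0,0.0015,0.05],[0,0,0,0.002,0,0.0025,0.05],[0,0,0,0.004,0,0.0025,0.05],[0,0,0,0.006,0,0.0025,0.05],[0,0,0,0.006,0,0.0025,0.05]]}}

```text
t: 9.35
ee_pos: [560.5, 158.6, 88.2]
orientation: [0.14, 1.568, -0.14]
force: [0.6, -1.4, -4.5]
width: 14.0
```

```bash
python3 -c "
from h import *
rel((558,158.7,83),79.9)"
```

```text
turn [-0.1  -0.07  0.03] shift [ 0.0052 -0.0003 -0.0025] | t 9.35 tcp [560.5 158.6  88.2] yaw 79.8 j [ 0.53  0.97 -1.28  1.81  1.01  1.2   0.31] F [ 0.6 -1.4 -4.5] w 14.0
```

Emit:
{"name": "apply_moves", "arguments": {"series": [[0,0,0,0.002,0,0,0.05],[0,0,0,0.004,0,0,0.05],[0,0,0,0.005,0,0,0.05],[0,0,0,0.006,0,0,0.05],[0,0,0,0.006,0,0,0.05]]}}

```text
t: 9.85
ee_pos: [560.9, 158.5, 83.3]
orientation: [0.139, 1.567, -0.141]
force: [-3.4, -3.5, 3.2]
width: 13.8
```

```bash
python3 -c "
from h import *
rel((558,158.7,83),79.9)"
```

```text
turn [-0.11 -0.01  0.05] shift [ 0.0003 -0.0003 -0.0029] | t 9.85 tcp [560.9 158.5  83.3] yaw 79.8 j [ 0.53  0.98 -1.28  1.81  1.02  1.19  0.3 ] F [-3.4 -3.5  3.2] w 13.8
```

Emit:
{"name": "apply_moves", "arguments": {"series": [[0,0,0,0.0015,0,0,0.05],[0,0,0,0.0015,0,0,0.05],[0,0,0,0,0,0,0.25],[0,0,0,0,0,0,0.4],[0,0,0,0,0,0,0.4],[0,0,0,0,0,0,0.4]]}}

```text
t: 10.45
ee_pos: [561.3, 159.1, 82.9]
orientation: [0.141, 1.566, -0.139]
force: [0.1, -0.5, 1.1]
width: 35.8
```

```bash
python3 -c "
from h import *
rel((558,158.7,183),79.9)"
```

```text
turn [-0.11  0.   -0.04] shift [-0.1001 -0.0009 -0.0032] | t 10.45 tcp [561.3 159.1  82.9] yaw 79.8 j [ 0.53  0.98 -1.28  1.81  1.02  1.19  0.3 ] F [ 0.1 -0.5  1.1] w 35.8
```

Emit:
{"name": "apply_moves", "arguments": {"series": [[0,0,0,-0.04,0,0,0.4],[0,0,0,-0.08,0,0,0.4],[0,0,0,-0.12,0,0,0.4],[8,0,0,-0.12,-0.05,0.01,0.6],[16,0,0,-0.12,-0.1,0.02,0.9],[24,0,0,-0.12,-0.15,0.02,0.9],[32,0,0,-0.12,-0.2,0.02,0.9],[40,0,0,-0.12,-0.25,0.02,0.9],[48,0,0,-0.12,-0.3,0.02,0.9],[56,0,0,-0.12,-0.35,0.02,0.9],[64,0,0,-0.12,-0.4,0.02,0.9],[70,0,0,-0.12,-0.4,0.02,0.9]]}}

```text
t: 11.65
ee_pos: [507.8, -247.8, 201.7]
orientation: [1.093, 1.277, -1.098]
force: [0.5, -0.3, -1.2]
width: 82.5
```

```bash
python3 - <<'E'
from h import *
from bench import bot
rel((605,-260,100),9)
v=[]
for n,(x0,y0,x1,y1) in(("top",(210,150,330,250)),("scene",(290,175,410,275))):
    c=bot.capture(n);pickle.dump(c,open(n+"5.pkl","wb"))
    v.append(cv2.resize(c["image"][y0:y1,x0:x1,::-1],(400,333),interpolation=cv2.INTER_CUBIC))
cv2.imwrite("pics/p5.png",np.hstack(v))
E
```

```text
turn [-0.25  0.12  0.12] shift [0.1016 0.0945 0.0266] | t 11.65 tcp [ 507.8 -247.8  201.7] yaw 8.8 j [ 1.3   0.71 -1.29  1.78  0.73  1.23 -0.04] F [ 0.5 -0.3 -1.2] w 82.5
```

View pics/p5.png

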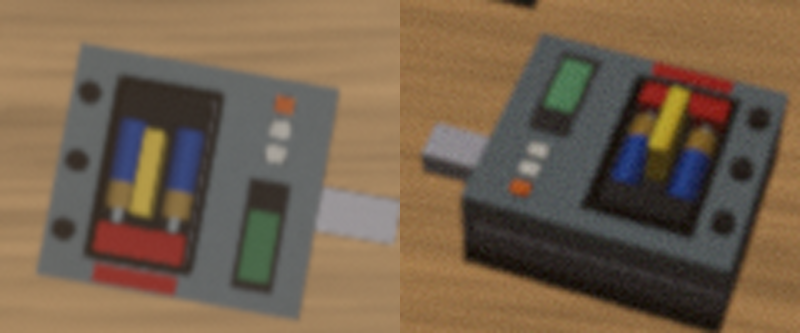

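The sled is seated evenly in both views, with its red end right beside the red mark. Now I'll move over the cartridge.

Emit:
{"name": "apply_moves", "arguments": {"series": [[0,0,0,0.04,0.05,0.0137,0.9],[0,0,0,0.1,0.0945,0.0266,0.9],[0,0,0,0.1,0.0945,0.0266,0.9],[0,0,0,0.13,0.0945,0.0266,0.9],[0,0,0,0.13,0.0945,0.0266,0.9],[0,0,0,0.13,0.0945,0.0266,0.9],[0,0,0,0.13,0.0945,0.0266,0.9]]}}

```text
t: 12.45
ee_pos: [608.6, -247.9, 75.1]
orientation: [1.082, 1.284, -1.079]
force: [0.0, -0.8, 0.1]
width: 82.8
```

```bash
python3 - <<'E'
from h import *
from bench import bot
rel((605.5,-260,4),9)
v=[]
for n,(x0,y0,x1,y1) in(("top",(350,140,470,240)),("scene",(150,160,270,260))):
    c=bot.capture(n);pickle.dump(c,open(n+"6.pkl","wb"))
    v.append(cv2.resize(c["image"][y0:y1,x0:x1,::-1],(400,333),interpolation=cv2.INTER_CUBIC))
cv2.imwrite("pics/p6.png",np.hstack(v))
E
```

```text
turn [ 0.9   0.04 -0.14] shift [ 0.0711 -0.0053  0.0114] | t 12.45 tcp [ 608.6 -247.9   75.1] yaw 9.9 j [ 1.03  0.95 -1.08  1.63  0.91  1.14 -0.11] F [ 0.  -0.8  0.1] w 82.8
```

View pics/p6.png

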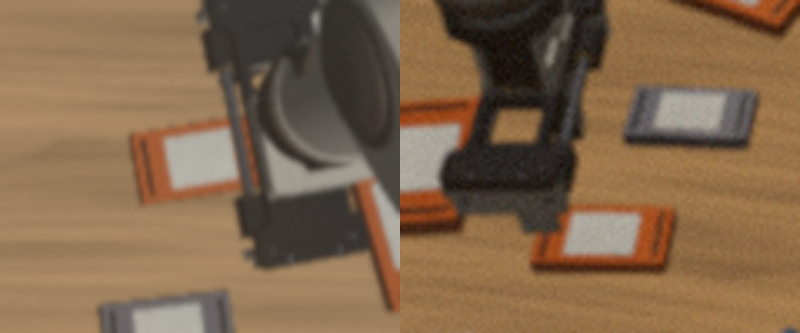

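Emit:
{"name": "apply_moves", "arguments": {"series": [[0.9,0,0,0.0,-0.005,0.0114,0.9],[0.9,0,0,0.02,-0.005,0.0114,0.9],[0.9,0,0,0.04,-0.005,0.0114,0.9],[0.9,0,0,0.04,-0.005,0.0114,0.9],[0.9,0,0,0.04,-0.005,0.0114,0.9]]}}

```text
t: 13.05
ee_pos: [603.7, -260.1, 31.5]
orientation: [1.094, 1.281, -1.095]
force: [-0.2, 0.6, 0.5]
width: 82.9
```

```bash
python3 - <<'E'
from h import *
from bench import bot
rel((605.5,-260,4),9)
v=[]
for n,(x0,y0,x1,y1) in(("top",(350,140,470,240)),("scene",(150,160,270,260))):
    c=bot.capture(n)
    v.append(cv2.resize(c["image"][y0:y1,x0:x1,::-1],(400,333),interpolation=cv2.INTER_CUBIC))
cv2.imwrite("pics/p7.png",np.hstack(v))
E
```

```text
turn [-0.1 -0.1  0.1] shift [0.0275 0.0019 0.0002] | t 13.05 tcp [ 603.7 -260.1   31.5] yaw 8.9 j [ 1.03  1.   -1.04  1.64  0.95  1.09 -0.13] F [-0.2  0.6  0.5] w 82.9
```

View pics/p7.png

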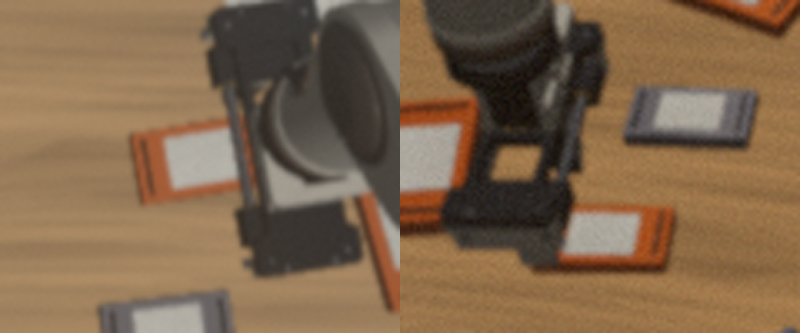

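Emit:
{"name": "apply_moves", "arguments": {"series": [[0,0,0,0.012,0.0015,0,0.9],[0,0,0,0.024,0.0015,0,0.9],[0,0,0,0.027,0.0015,0,0.9],[0,0,0,0.027,0.0015,0,0.9],[0,0,0,0.027,0.0015,0,0.5],[0,0,0,0.027,0.0015,0,0.5],[0,0,0,0.027,0.0015,0,0.5],[0,0,0,0.027,0.0015,0,0.5],[0,0,0,0.027,0.0015,0,0.5]]}}

```text
t: 14.05
ee_pos: [606.3, -260.7, 6.3]
orientation: [1.094, 1.278, -1.094]
force: [-1.0, -0.5, 0.9]
width: 55.7
```

```bash
python3 - <<'E'
from h import *
rel((605.5,-260,4),9)
E
```

```text
turn [-0.13  0.02 -0.03] shift [ 0.0023 -0.0006 -0.0008] | t 14.05 tcp [ 606.3 -260.7    6.3] yaw 8.9 j [ 1.01  1.03 -1.01  1.64  0.98  1.06 -0.15] F [-1.  -0.5  0.9] w 55.7
```

Emit:
{"name": "apply_moves", "arguments": {"series": [[0,0,0,-0.02,0,0,0.5],[0,0,0,-0.05,0,0,0.5],[0,0,0,-0.07,0,0,0.5],[0,0,0,-0.07,0,0,0.5]]}}

```text
t: 14.45
ee_pos: [608.6, -260.9, 80.6]
orientation: [1.095, 1.272, -1.091]
force: [0.4, 0.0, -0.7]
width: 55.8
```

```bash
python3 - <<'E'
from h import *
rel((523,-56,76),-10.2)
E
```

```text
turn [19.08  0.12 -0.35] shift [ 0.0036 -0.053  -0.2156] | t 14.45 tcp [ 608.6 -260.9   80.6] yaw 8.9 j [ 1.05  0.94 -1.08  1.61  0.9   1.15 -0.11] F [ 0.4  0.  -0.7] w 55.8
```

Emit:
{"name": "apply_moves", "arguments": {"series": [[6,0,0,0,-0.01,-0.04,0.5],[12,0,0,0,-0.02,-0.08,0.5],[19,0,0,0,-0.035,-0.12,0.5],[19,0,0,0,-0.045,-0.16,0.5],[19,0,0,0,-0.052,-0.2,0.5],[19,0,0,0.003,-0.053,-0.212,0.5],[19,0,0,0.003,-0.053,-0.212,0.5],[19,0,0,0.003,-0.053,-0.212,0.5],[19,0,0,0.003,-0.053,-0.212,0.5]]}}

```text
t: 15.35
ee_pos: [521.6, -61.4, 72.7]
orientation: [1.34, 1.118, -1.341]
force: [0.1, 0.2, -2.0]
width: 55.6
```

```bash
python3 - <<'E'
from h import *
from bench import bot
rel((523,-56,36),-10.2)
v=[]
for n,(x0,y0,x1,y1) in(("top",(280,150,400,250)),("scene",(220,150,340,250))):
    c=bot.capture(n);pickle.dump(c,open(n+"8.pkl","wb"))
    v.append(cv2.resize(c["image"][y0:y1,x0:x1,::-1],(400,333),interpolation=cv2.INTER_CUBIC))
cv2.imwrite("pics/p8.png",np.hstack(v))
E
```

```text
turn [-0.1   0.04 -0.01] shift [ 0.0367  0.0004 -0.0056] | t 15.35 tcp [521.6 -61.4  72.7] yaw -10.3 j [ 0.88  0.75 -1.08  1.96  0.83  0.96 -0.81] F [ 0.1  0.2 -2. ] w 55.6
```

View pics/p8.png

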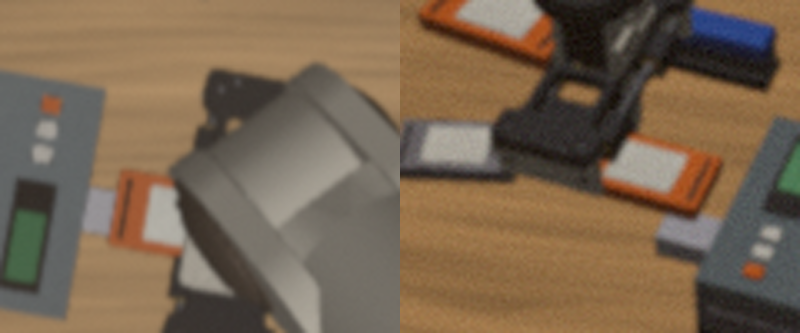

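```bash
python3 - <<'E'
from h import *
C=np.array([556.3,134.0]);a=np.radians(79.8);X=np.array([np.cos(a),np.sin(a)]);Y=np.array([-X[1],X[0]])
def rf(P): d=P[:,:2]-C; return np.c_[d@X,d@Y].round(1)
c=pickle.load(open("top8.pkl","rb"))
print("tcp",rf(np.array([[521.6,-61.4]])))
print("top front",rf(ray(c,[(316.9,201),(313,225)],81)))
print("top tongue",rf(ray(c,[(280+115/3.333,150+190/3.333),(280+106/3.333,150+235/3.333)],22)))
c=pickle.load(open("scene8.pkl","rb"))
print("scene front",rf(ray(c,[(316,197.1),(309.6,211)],81)), "bottom",rf(ray(c,[(309.1,214)],67)))
E
```

```text
tcp [[-198.5   -0.5]]
top front [[-119.4  -24.2]
 [-120.2   34. ]]
top tongue [[-117.   -13.2]
 [-116.2   21.5]]
scene front [[-116.2   24.6]
 [-114.5  -23.3]] bottom [[-117.   -21.1]]
```

Both views show the cartridge square to the slot. Its centre is within 1 mm of the tongue's centre line, its front is at recorder x ≈ −118, and the TCP is about 31 mm behind its middle. I'll lower onto the tongue.

Emit:
{"name": "apply_moves", "arguments": {"series": [[0,0,0,0.02,0.0005,0,0.5],[0,0,0,0.035,0.0005,0,0.5],[0,0,0,0.041,0.0005,0,0.5],[0,0,0,0.041,0.0005,0,0.5],[0,0,0,0.041,0.0005,0,0.5]]}}

```text
t: 15.95
ee_pos: [521.6, -59.2, 32.1]
orientation: [1.338, 1.121, -1.338]
force: [-0.3, -0.3, -1.2]
width: 55.6
```

```bash
cat >>h.py <<'E'
C=np.array([556.3,134.0]);_a=np.radians(79.8);X=np.array([np.cos(_a),np.sin(_a)]);Y=np.array([-X[1],X[0]])
def W(x,y): return C+x*X+y*Y
def rf(P): d=np.atleast_2d(P)[:,:2]-C; return np.c_[d@X,d@Y].round(1)
E
python3 - <<'E'
from h import *
rel((*W(-170,0),30.5),-10.2);print(rf(state()[2]))
E
```

```text
turn [ 0.08 -0.02  0.  ] shift [ 0.0016 -0.     -0.0263] | t 15.95 tcp [521.6 -59.2  32.1] yaw -10.1 j [ 0.84  0.81 -1.02  1.98  0.9   0.9  -0.85] F [-0.3 -0.3 -1.2] w 55.6
[[-1.963e+02 -1.000e-01]]
```

Emit:
{"name": "apply_moves", "arguments": {"series": [[0,0,0,0.001,0,-0.01,0.5],[0,0,0,0.001,0,-0.02,0.5],[0,0,0,0.001,0,-0.03,0.5],[0,0,0,0.001,0,-0.036,0.5],[0,0,0,0.001,0,-0.042,0.5],[0,0,0,0.001,0,-0.042,0.5]]}}

```text
t: 16.55
ee_pos: [529.0, -16.6, 31.1]
orientation: [1.337, 1.121, -1.336]
force: [-0.6, 0.6, -1.6]
width: 55.7
```

```bash
python3 - <<'E'
from h import *
from bench import bot
rel((*W(-110,0),30.5),-10.2);print(rf(state()[2]))
v=[]
for n,(x0,y0,x1,y1) in(("top",(260,150,380,250)),("scene",(240,150,360,250))):
    c=bot.capture(n);pickle.dump(c,open(n+"9.pkl","wb"))
    v.append(cv2.resize(c["image"][y0:y1,x0:x1,::-1],(400,333),interpolation=cv2.INTER_CUBIC))
cv2.imwrite("pics/p9.png",np.hstack(v))
E
```

```text
turn [ 0.18 -0.03 -0.02] shift [ 0.0007  0.0003 -0.0431] | t 16.55 tcp [529.  -16.6  31.1] yaw -10.0 j [ 0.75  0.81 -1.02  1.97  0.91  0.9  -0.93] F [-0.6  0.6 -1.6] w 55.7
[[-153.1    0.2]]
```

View pics/p9.png

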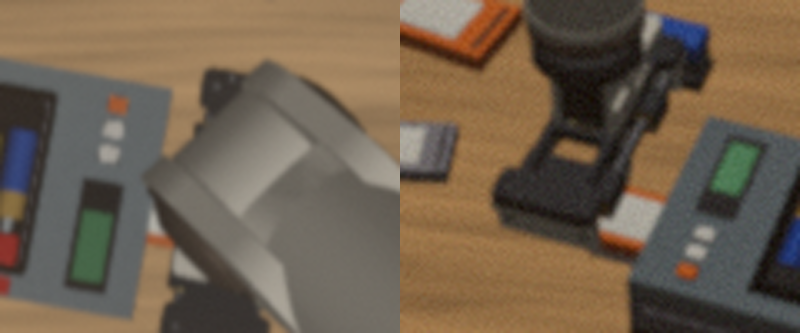

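The cartridge is already past the flare with no contact force. I'll continue in.

Emit:
{"name": "apply_moves", "arguments": {"series": [[0,0,0,0,0,-0.008,0.5],[0,0,0,0,0,-0.016,0.5],[0,0,0,0,0,-0.024,0.5],[0,0,0,0,0,-0.032,0.5],[0,0,0,0,0,-0.039,0.5],[0,0,0,0,0,-0.039,0.5]]}}

```text
t: 17.25
ee_pos: [535.8, 22.2, 31.2]
orientation: [1.338, 1.122, -1.336]
force: [-0.1, 0.0, -1.0]
width: 55.6
```

```bash
python3 - <<'E'
from h import *
rel((*W(-110,0),30.5),-10.2);print(rf(state()[2]))
E
```

```text
turn [ 0.2  -0.06 -0.02] shift [ 0.0007  0.0003 -0.0037] | t 17.25 tcp [535.8  22.2  31.2] yaw -10.0 j [ 0.67  0.82 -1.01  1.95  0.9   0.91 -1.  ] F [-0.1  0.  -1. ] w 55.6
[[-113.7    0.3]]
```

Emit:
{"name": "apply_moves", "arguments": {"series": [[0,0,0,0.001,0,0,0.65],[0,0,0,0.001,0,0,0.85],[0,0,0,0.001,0,0,0.85],[0,0,0,0,0,0,0.85],[0,0,0,0,0,0.02,0.85],[0,0,0,0,0,0.045,0.85],[0,0,0,0,0,0.055,0.85],[0,0,0,0,0,0.055,0.4],[0,0,0,0.003,0,0.055,0],[0,0,0,0.004,0,0.055,0],[0,0,0,0.004,0,0.055,0],[0,0,0,0.004,0,0.055,0]]}}

```text
t: 18.45
ee_pos: [526.1, -32.8, 27.0]
orientation: [1.338, 1.121, -1.337]
force: [0.1, -0.5, 0.3]
width: 42.5
```

```bash
python3 - <<'E'
from h import *
from bench import bot
rel((*W(-110,0),27),-10.2);print(rf(state()[2]))
v=[]
for n,(x0,y0,x1,y1) in(("top",(260,150,380,250)),("scene",(240,150,360,250))):
    c=bot.capture(n);pickle.dump(c,open(n+"10.pkl","wb"))
    v.append(cv2.resize(c["image"][y0:y1,x0:x1,::-1],(400,333),interpolation=cv2.INTER_CUBIC))
cv2.imwrite("pics/p10.png",np.hstack(v))
E
```

```text
turn [ 0.16 -0.03 -0.  ] shift [-0.      0.0004 -0.0595] | t 18.45 tcp [526.1 -32.8  27. ] yaw -10.0 j [ 0.78  0.82 -1.01  1.98  0.91  0.89 -0.91] F [ 0.1 -0.5  0.3] w 42.5
[[-169.5    0.2]]
```

View pics/p10.png

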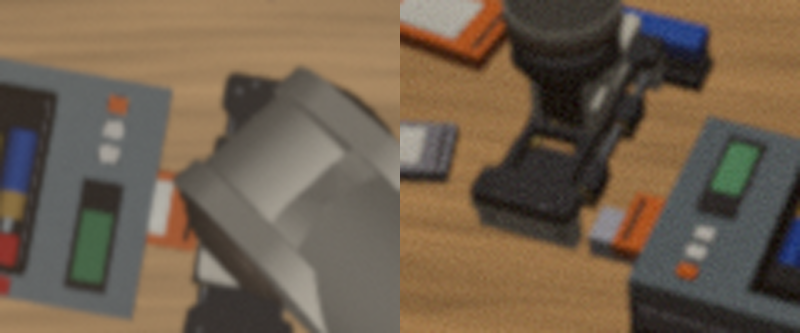

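The cartridge rests on the tongue, partway in. I'll set the fingers to a narrow gap and push at its rear edge.

Emit:
{"name": "apply_moves", "arguments": {"series": [[0,0,0,0,0,0,0.2],[0,0,0,0,0,0,0.2],[0,0,0,0,0,-0.01,0.2],[0,0,0,0,0,-0.02,0.2],[0,0,0,0,0,-0.026,0.2],[0,0,0,0,0,-0.032,0.2],[0,0,0,0,0,-0.038,0.2],[0,0,0,0,0,-0.044,0.2],[0,0,0,0,0,-0.05,0.2],[0,0,0,0,0,-0.054,0.2],[0,0,0,0,0,-0.054,0.2]]}}

```text
t: 19.65
ee_pos: [535.6, 20.5, 27.0]
orientation: [1.338, 1.121, -1.337]
force: [-0.0, 0.2, -0.2]
width: 18.6
```

```bash
python3 - <<'E'
from h import *
rel((*W(-108,0),27),-10.2);print(rf(state()[2]))
E
```

```text
turn [ 0.13 -0.05 -0.01] shift [ 0.      0.0003 -0.0074] | t 19.65 tcp [535.6  20.5  27. ] yaw -10.1 j [ 0.67  0.83 -1.01  1.95  0.91  0.9  -1.  ] F [-0.   0.2 -0.2] w 18.6
[[-115.4    0.3]]
```

Emit:
{"name": "apply_moves", "arguments": {"series": [[0,0,0,0,0,-0.002,0.2],[0,0,0,0,0,-0.004,0.2],[0,0,0,0,0,-0.006,0.2],[0,0,0,0,0,-0.007,0.2],[0,0,0,0,0,-0.007,0.2]]}}

```text
t: 20.15
ee_pos: [536.3, 24.2, 26.8]
orientation: [1.336, 1.118, -1.342]
force: [-0.7, -5.2, 3.0]
width: 18.2
```

```bash
python3 - <<'E'
from h import *
rel((*W(-108,0),27),-10.2);print(rf(state()[2]))
from bench import bot
v=[]
for n,(x0,y0,x1,y1) in(("top",(260,150,380,250)),("scene",(240,150,360,250))):
    c=bot.capture(n);pickle.dump(c,open(n+"11.pkl","wb"))
    v.append(cv2.resize(c["image"][y0:y1,x0:x1,::-1],(400,333),interpolation=cv2.INTER_CUBIC))
cv2.imwrite("pics/p11.png",np.hstack(v))
E
```

```text
turn [-0.    0.21  0.04] shift [-0.0002  0.0003 -0.0036] | t 20.15 tcp [536.3  24.2  26.8] yaw -10.2 j [ 0.66  0.83 -1.    1.95  0.91  0.91 -1.01] F [-0.7 -5.2  3. ] w 18.2
[[-111.6    0.3]]
```

View pics/p11.png

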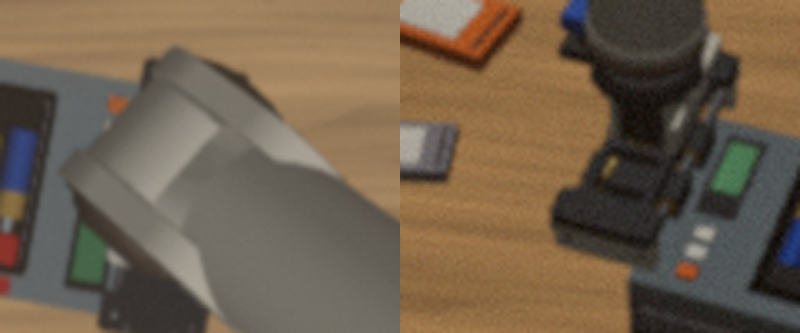

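Contact force has risen to 5 N at TCP x = −111.6. I'll press a little more.

Emit:
{"name": "apply_moves", "arguments": {"series": [[0,0,0,0,0,-0.0015,0.2],[0,0,0,0,0,-0.003,0.2],[0,0,0,0,0,-0.003,0.2]]}}

```text
t: 20.55
ee_pos: [536.3, 24.2, 26.8]
orientation: [1.333, 1.114, -1.346]
force: [-3.9, -11.0, 9.1]
width: 18.2
```

```bash
python3 - <<'E'
from h import *
rel((*W(-108,0),27),-10.2);print(rf(state()[2]))
E
```

```text
turn [-0.09  0.49  0.09] shift [-0.0002  0.0002 -0.0036] | t 20.55 tcp [536.3  24.2  26.8] yaw -10.3 j [ 0.65  0.83 -1.    1.95  0.91  0.91 -1.02] F [ -3.9 -11.    9.1] w 18.2
[[-111.6    0.2]]
```

It's firmly stopped. I'll back off, rise, and look.

Emit:
{"name": "apply_moves", "arguments": {"series": [[0,0,0,0,0,0.01,0.2],[0,0,0,0,0,0.03,0.2],[0,0,0,-0.03,0,0.07,0.2],[0,0,0,-0.08,0,0.12,0.2],[0,0,0,-0.12,0,0.17,0.2],[0,0,0,-0.12,0,0.22,0.2],[0,0,0,-0.12,0,0.22,0.2]]}}

```text
t: 21.25
ee_pos: [498.7, -191.6, 148.4]
orientation: [1.341, 1.115, -1.34]
force: [0.2, 0.8, -0.5]
width: 18.5
```

```bash
python3 - <<'E'
from h import *
rel((*W(-108,0),27),-10.2);print(rf(state()[2]))
from bench import bot
v=[]
for n,(x0,y0,x1,y1) in(("top",(260,170,340,250)),("scene",(280,170,360,250))):
    c=bot.capture(n);pickle.dump(c,open(n+"12.pkl","wb"))
    v.append(cv2.resize(c["image"][y0:y1,x0:x1,::-1],(400,400),interpolation=cv2.INTER_CUBIC))
cv2.imwrite("pics/p12.png",np.hstack(v))
E
```

```text
turn [-0.14  0.08 -0.15] shift [ 0.1211 -0.0018 -0.2228] | t 21.25 tcp [ 498.7 -191.6  148.4] yaw -10.3 j [ 1.2   0.68 -1.2   1.9   0.73  1.08 -0.48] F [ 0.2  0.8 -0.5] w 18.5
[[-330.6   -0.9]]
```

View pics/p12.png

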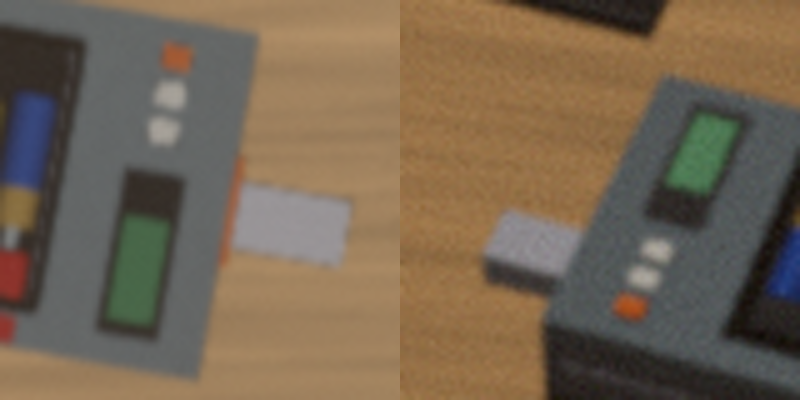

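```bash
python3 - <<'E'
from h import *
c=pickle.load(open("top12.pkl","rb"))
f=lambda u,v:((u+.5)/5-.5+260,(v+.5)/5-.5+170)
U=5
im=cv2.resize(c["image"][170:250,260:340],None,fx=U,fy=U,interpolation=cv2.INTER_CUBIC)
h=cv2.cvtColor(im,cv2.COLOR_RGB2HSV)
m=((h[...,0]<13)&(h[...,1]>100)&(h[...,2]>80)).astype(np.uint8); m[:140]=0;m[270:]=0;m[:,:200]=0
p=np.argwhere(m)[:,::-1]; r=cv2.minAreaRect(p.astype(np.float32)); print(r)
for q in cv2.boxPoints(r): print("cart",q.round(1),rf(ray(c,[f(*q)],36)))
t=((h[...,1]<60)&(h[...,2]>115)).astype(np.uint8); t[:150]=0;t[280:]=0;t[:,:228]=0
p=np.argwhere(cv2.morphologyEx(t,cv2.MORPH_OPEN,np.ones((9,9))))[:,::-1]; r=cv2.minAreaRect(p.astype(np.float32)); print(r)
for q in cv2.boxPoints(r): print("tongue",q.round(1),rf(ray(c,[f(*q)],22)))
for q in((258,36),(200,380)): print("face top",rf(ray(c,[f(*q)],75)))
c=pickle.load(open("scene12.pkl","rb"));
# sled: handle/red
for n in("top","scene"):
    for i in("0","12"):
        c=pickle.load(open(n+i+".pkl","rb"))
        for nm,lo,hi in(("red",(0,130,50),(5,255,255)),("yellow",(20,130,100),(35,255,255))):
            for ce,st,l in blobs(c,lo,hi,60)[1]:
                if (230<ce[0]<280 and n=="top" and 150<ce[1]<250) or (n=="scene" and 340<ce[0]<400 and 180<ce[1]<260): print(n,i,nm,ce.round(1),st[4],rf(ray(c,ce,{"red":76,"yellow":111}[nm])))
E
```

```text
((231.7391815185547, 212.00152587890625), (10.26595401763916, 110.81966400146484), 10.375844955444336)
cart [216.7 265.6] [[-95.3  31.3]]
cart [236.7 156.6] [[-95.6 -23.9]]
cart [246.8 158.4] [[-100.7  -23.9]]
cart [226.8 267.4] [[-100.4   31.4]]
((291.42608642578125, 224.2286376953125), (113.05606079101562, 69.69581604003906), 9.7824068069458)
tongue [229.8 249. ] [[-100.2   21.5]]
tongue [241.6 180.3] [[-100.   -13.7]]
tongue [353.1 199.5] [[-157.2  -13.9]]
tongue [341.2 268.2] [[-157.2   21.3]]
face top [[-95.8 -80.1]]
face top [[-97.3  87.7]]
top 0 red [259.8 182.2] 267 [[ 23.7 -45.2]]
top 0 red [249.8 233.5] 113 [[24.4 79.7]]
top 0 yellow [254.8 200.5] 176 [[23.1  2.4]]
top 12 red [251.2 222.6] 269 [[26.  53.8]]
top 12 red [249.8 233.4] 112 [[24.4 79.7]]
top 12 yellow [253.9 202.1] 177 [[24.5  6.5]]
scene 0 red [377.2 198.2] 96 [[24.4 76. ]]
scene 0 red [362.3 235.6] 279 [[ 23.7 -49. ]]
scene 0 yellow [369.5 210.2] 121 [[24.2 -0. ]]
scene 12 red [380.1 203. ] 198 [[35.3 62.6]]
scene 12 yellow [369.7 210.5] 137 [[24.8 -0.5]]
```

```bash
python3 - <<'E'
from h import *
v=[]
for i in("0","12"):
    c=pickle.load(open("top"+i+".pkl","rb")); v.append(cv2.resize(c["image"][165:245,220:300,::-1],(400,400),interpolation=cv2.INTER_CUBIC))
    m,b=blobs(c,(20,130,100),(35,255,255),60)
    for ce,st,l in b:
        if 230<ce[0]<280 and 150<ce[1]<250: print(st,cv2.minAreaRect(np.argwhere(l)[:,::-1].astype(np.float32)))
w=[]
for i in("0","12"):
    c=pickle.load(open("scene"+i+".pkl","rb")); w.append(cv2.resize(c["image"][180:250,330:400,::-1],(400,400),interpolation=cv2.INTER_CUBIC))
cv2.imwrite("pics/cmp.png",cv2.resize(np.vstack([np.hstack(v),np.hstack(w)]),(600,600)))
E
```

```text
[250 188  11  27 176] ((253.5135040283203, 200.91893005371094), (9.535140991210938, 26.3038387298584), 9.462322235107422)
[248 189  12  26 177] ((253.88238525390625, 201.47061157226562), (7.761139392852783, 26.19384765625), 14.03624439239502)
```

View pics/cmp.png

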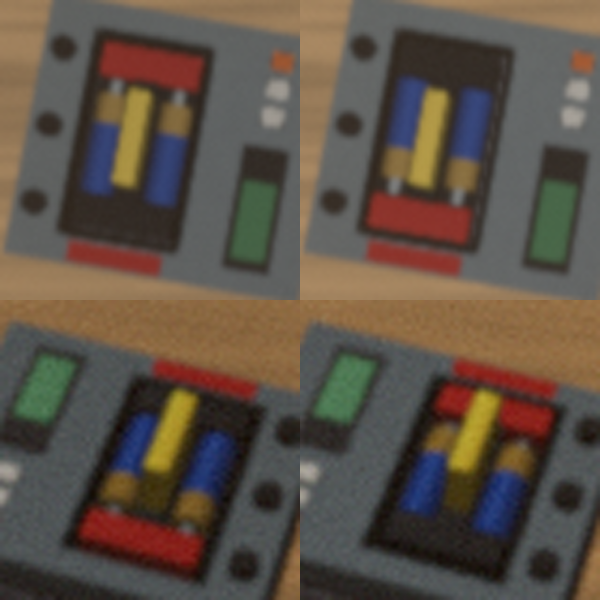

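The handle sits at the same place and height as when first seated, and both views agree. The cartridge sticks out about 4 mm and was stopped hard. The arm is clear, so I'll hand in.

```bash
python3 - <<'E'
from h import *
from bench import bot
a=pickle.load(open("top0.pkl","rb"))["image"].astype(int);b=bot.capture("top")["image"].astype(int)
d=np.abs(a-b).sum(2)
for n,(x0,y0,x1,y1) in dict(mug=(325,95,368,150),mic=(25,135,175,240),grey=(376,224,424,256)).items(): print(n,d[y0:y1,x0:x1].mean().round(1))
print(bot.finish_job())
E
```

```text
mug 15.0
mic 14.4
grey 87.9
the job is handed in; nothing more can be done
None
```

The job is handed in at about 21 s of the 72 s allowed. The sled is turned and seated, and the orange cartridge is fully home.

- **Sled:** I lifted it by the yellow handle, turned it half a turn and lowered it until the fingers were back at their original gripping height (83.3 mm) with an upward force. Both cameras show it level in the bay with its red end beside the red mark.
- **Sled check that disagreed:** in the top view the yellow colour blob moved about 4 mm. The zoomed pictures put this down to the brass cell ends joining the colour mask. The handle itself had not moved.
- **Cartridge:** I gripped the smallest orange one, fed it flat along the tongue, let go, and pushed it from behind. It stopped hard at about 11 N. The top view shows about 4 mm standing out and 57 mm of tongue showing, which matches fully home.
- **Other things:** the mug and microphone look the same in the top picture as at the start. The grey cartridge's patch differed in that last comparison, most likely because the parked arm was above it. I did not recheck it with the arm out of the way, but scene pictures during the insertion showed it lying on the table, and the gripper was never lowered onto it.
- **At hand-in:** the gripper was well clear, about 150 mm above the table, and touching nothing.

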